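Click the forked sleeve onto the lab stand

TASK

Fit the forked sleeve over the post of the lab stand, with the hole in its side on the same side as the post's spring button, and slide it straight down so that its flared foot presses the button flush, until the foot sits fully home on the stand's plate and the button pops out through the hole. Let go and leave it upright; leave the shorter sleeve with the flat shelf standing where it is.

Things in the scene. Friction and masses are not known exactly. Their poses are not given: they have to be found in the camera images.
- fork_sleeve_mid (a point): Centre of the loose forked sleeve, on its axis (z, up) 75 mm above the foot. Square aluminium tube 150 tall, 33 wide outside, 27 inside, capped on top, 0.24 kg. Open foot flares over its lowest 22 mm to 44 inside, 50 outside. +x face: square hole 20 x 20, centre 50 above foot, and at 130-140 a steel fork reaching 88 from the axis, 54 wide. Grip the plain +y and -y faces 105-125 above foot.
- seat (a point): Point on the fixed stand's post axis, on top of its 12 mm grey plate (150 x 110, from x -40 to +110). Round steel post 24 mm in diameter, 90 tall above this point, top 18 mm tapered to 8. z up; +x is the side where the brass button sticks out, 50 above the plate. Home: sleeve's foot on the plate (its centre 75 above this point), sleeve +x along this +x within about 12 degrees.
- button (a joint): Brass spring button on the post: pin 11 mm in diameter, round end, projecting 8 mm. Value in m: 0 = fully out, grows as pressed in; about 0.0065 = flush under a tube wall, 0.009 = stop. Spring 1 N at the start, 2.6 N flush; the sleeve's flared foot wedges it in when pushed down with up to about 10 N.
- shelf_sleeve_mid (a point): Centre of the other sleeve, to be left alone: same square tube and flared foot but 110 mm tall, no hole, and a flat 60 x 60 mm shelf on its +x side in place of the fork. Point on its axis 55 mm above its foot. Either sleeve may be the one on the left.

How it is judged (in metres and radians):
On the way:
1. the forked sleeve, on the post, holds the button pressed flush as it slides down (value of joint button above 0.0045 m and horizontal distance between fork_sleeve_mid and seat below 0.015 m and z of fork_sleeve_mid in the frame of seat between 0.078 and 0.125 m), for 0.04 s.
At the end, for the whole second after the job is handed in: The forked sleeve is upright (7 degrees), at rest, within 10 mm of the post axis, centre 68 to 81 mm above the seat, fork within 23 degrees of the button's side, button out through the hole (under 3 mm pressed); the shelf sleeve upright (10 degrees) within 30 mm of its start (horizontal distance between fork_sleeve_mid and seat below 0.01 m and z of fork_sleeve_mid in the frame of seat between 0.068 and 0.081 m and value of joint button below 0.003 m and angle between the x axis of fork_sleeve_mid and the x axis of seat, either way round below 0.4 rad and angle between fork_sleeve_mid's own z axis and vertical below 0.12 rad and linear speed of fork_sleeve below 0.02 m/s and distance of shelf_sleeve_mid from where it was at the start of the episode below 0.03 m and angle between shelf_sleeve_mid's own z axis and vertical below 0.17 rad); the robot touches nothing.
It fails at once if the shelf sleeve is knocked away or over (distance of shelf_sleeve_mid from where it was at the start of the episode above 0.04 m or angle between shelf_sleeve_mid's own z axis and vertical above 0.4 rad).
It also fails if it takes over 43 s, if anything falls off the work surface, if the arm or the gripper's body presses on something with over 40 N, if the wrist force passes 120 N, or if a joint passes its speed limit or range.

ROBOT

A 6-joint arm with a two-finger parallel gripper is mounted at the origin on the work surface. World frame = base frame: x ahead of the robot, y to its left, z up, the work surface at z = 0. Lengths are in mm, angles in rad, forces in N, time in s.
With the tool pointing down it reaches from about 300 to 1000 mm from the base axis. Payload 5.1 kg.
Tool frame: the origin (TCP) lies midway between the tips of the shut fingers; the grasp point (between the pads) lies 19 mm behind it; y points along the fingers, z is the direction in which the jaws open and shut, and the axes are right-handed (so a half turn about y gives the same grasp; the last joint's range is limited). The gripper opens to 95 mm and grips with 3 to 60 N. Pads are 20 mm wide; open, the fingers measure 119 mm over their backs; the gripper's body (75 mm by 180 mm) begins 59 mm behind the grasp point.
Start: joints at [-1.335, 0.124, 1.65, -0, 1.367, -0.083], TCP at [203.695, -617.246, 192.856] pointing down, gripper open.
Joint ranges: [-2.61, 2.61], [-1.02, 2.33], [0.03, 2.71], [-1.35, 4.49], [0.32, 2.68], [-2.91, 2.91]. Speed limits (rad/s): [2.57, 2.57, 3.14, 3.14, 3.14, 3.14].

INTERFACE

Orientations are given as a 3x3 rotation matrix whose columns are the frame's x, y, z axes.
In Python, from plant import robot, eyes gives the robot as it stands. The module is installed in compiled form; this text tells all that it offers.
- The arm moves only by the tool arm_command, never from a script. Its argument "targets" is a list of rows, each a list of 7 numbers: the closure, from -1 (fully open) to 1 (shut), then the shift along the tool's x, y, z scaled (see below), then the turn, a rotation vector about the tool's x, y, z scaled (see below). A call has exactly 10 rows; each row shifts and turns the pose as measured when the row begins, along the tool's axes as they then stand; what a row does not reach is not made up. The controller multiplies each number of a shift by 800 mm and each number of a turn by pi/2 rad. A row lasts 1/8 s, in which the tool goes at most 62.5 mm and 10.7 degrees, less where a joint would pass 70% of its speed; a pose out of reach is approached as far as the arm can. A call with a number of a shift or a turn outside -1 to 1 is refused whole. A call with a gripper value outside its range is refused whole. The fingers move at their own pace and stop on an object; "squeeze" is the grip in N (left out, the last holds). Time passes only in rows, so rows that do not move let the fingers close, or fill a call up. It gives the time, the measured TCP pose, the force and the opening at its end, in the units of the state.
- robot.get_obs(): the state, without advancing time (a new reading comes with each control period).
- eyes.get_image(name): name is "scene" or "top" or "wrist"; returns the picture (480x640x3 uint8, red, green, blue); there is no depth.
- eyes.camera_model(name): a dict with "fx", "fy", "cx", "cy" (pixels), "extrinsics" (4x4, takes a point from world to camera coordinates); the wrist camera has in their place "hand_eye" (4x4, takes a point from camera to tool coordinates, whose origin is the TCP and whose axes are the tool frame's). Camera axes: x right, y up, looking along -z (the intrinsics and any distortion apply to the point x, -y, -z); pixel columns grow to the right and rows downward; lengths in mm; the calibration is good to about 2 mm. A picture is of the moment at which its call begins: read the wrist's pose just before it. camera_model takes no time and is no camera call.
- robot.close_job(): hands the job in, once; it reports no verdict.
The state is a dict: "clock": time; "joints": joint angles; "joint_vel": joint speeds; "tau": joint torques, N m; "ee_pos": TCP position; "tcp_rot": TCP orientation; "wrist_force": force on the tool from outside, world axes, zero at the start; "moment": the same for the moment, N m; "width": finger opening in mm.
Only numpy, scipy, OpenCV 4.12 (cv2) and the standard library are available. Lean on these libraries where they do the work, as an engineer would, in place of code of your own. Each camera call takes 0.05 s, during which the arm holds its last target. There are 200 camera calls.

## Working session

There is one attempt and no reset: what is moved stays moved. The work goes in short steps, Python scripts to look and compute and a tool call to move; the robot and the scene stay as the last step left them, time stands still between calls to the robot, and variables do not carry over. Pictures are saved under pics/ and viewed, about 8 in all and at most 12, crops included, and the job is handed in when it is done.

Besides the shell and the picture viewer there is one more tool, called after "Call:" in YAML: its name, and indented under it one key for each argument. arm_command: Moves the arm, as the interface text tells. Its arguments: {"type":"object","properties":{"targets":{"type":"array","items":{"type":"array","items":{"type":"number"}}},"squeeze":{"type":"number"}},"required":["targets"]}

```bash
mkdir -p pics; cat > h.py <<'E'
import numpy as np, cv2
from plant import robot, eyes
def snap(n,f):
    o=robot.get_obs(); im=eyes.get_image(n); cv2.imwrite(f'pics/{f}.png',im[:,:,::-1]); return o,im
def cam(n,o=None):
    m=eyes.camera_model(n); K=(m['fx'],m['fy'],m['cx'],m['cy'])
    if 'extrinsics' in m: T=np.linalg.inv(np.array(m['extrinsics']))
    else:
        W=np.eye(4);W[:3,:3]=o['tcp_rot'];W[:3,3]=o['ee_pos'];T=W@np.array(m['hand_eye'])
    return K,T
def ray(C,u,v):
    (fx,fy,cx,cy),T=C; d=T[:3,:3]@np.array([(u-cx)/fx,-(v-cy)/fy,-1]); return T[:3,3],d
def onz(C,u,v,z):
    p,d=ray(C,u,v); return p+d*(z-p[2])/d[2]
def proj(C,P):
    (fx,fy,cx,cy),T=C; q=np.linalg.inv(T)@np.append(P,1); return np.array([cx+fx*q[0]/-q[2],cy-fy*q[1]/-q[2]])
E
python3 - <<'E'
from h import *
np.set_printoptions(precision=3,suppress=True)
for n in ['scene','top']: snap(n,n+'0'); print(eyes.camera_model(n))
print(eyes.camera_model('wrist'))
o=robot.get_obs(); print(o['tcp_rot'],o['ee_pos'],o['clock'],o['width'])
E
```

```text
{'fx': 487.11931073500466, 'fy': 487.11931073500466, 'cx': 317.8977156380797, 'cy': 240.32453693268948, 'extrinsics': array([[   -0.642,     0.767,     0.016,   295.046],
       [   -0.58 ,    -0.499,     0.645,   295.015],
       [    0.503,     0.404,     0.764, -1061.777],
       [    0.   ,     0.   ,     0.   ,     1.   ]])}
{'fx': 595.4462079367087, 'fy': 595.4462079367087, 'cx': 319.7282399834193, 'cy': 236.95638486537825, 'extrinsics': array([[  -0.004,   -1.   ,    0.002,   53.84 ],
       [   0.994,   -0.004,    0.106, -515.643],
       [  -0.106,    0.003,    0.994, -889.647],
       [   0.   ,    0.   ,    0.   ,    1.   ]])}
{'fx': 406.6436536687604, 'fy': 406.6436536687604, 'cx': 320.5247458028083, 'cy': 241.8446843087229, 'hand_eye': array([[   0.   ,   -0.968,   -0.25 ,  -70.049],
       [  -0.001,    0.25 ,   -0.968, -190.482],
       [   1.   ,    0.001,   -0.001,    0.21 ],
       [   0.   ,    0.   ,    0.   ,    1.   ]])}
[[-0.95  -0.     0.313]
 [-0.313  0.002 -0.95 ]
 [-0.    -1.    -0.002]] [ 203.541 -616.651  191.702] 0.1 95.0335143069719
```

View pics/top0.png

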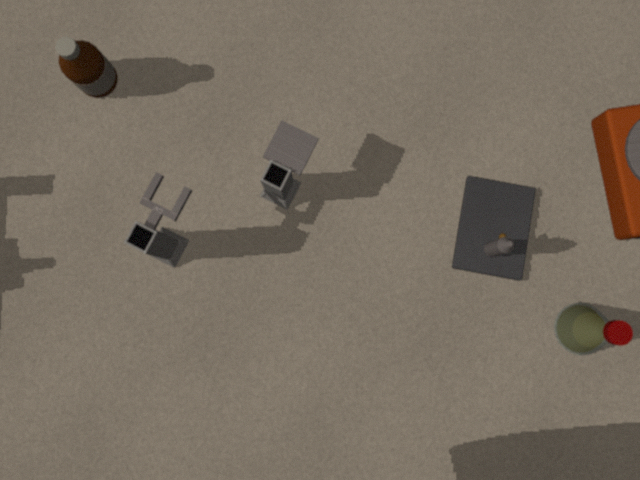

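View pics/scene0.png

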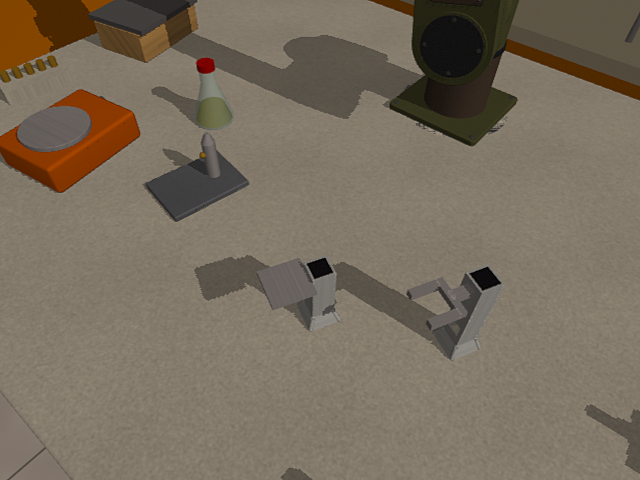

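The top view shows the fork sleeve at (141,237), on the left, with its fork pointing up-right. The shelf sleeve is at (277,176), the plate spans (453..536,177..279), and the post top is near (506,243) with the button above it at (502,237).

```bash
python3 - <<'E'
from h import *
np.set_printoptions(precision=1,suppress=True)
im=cv2.imread('pics/top0.png'); C=cam('top'); S=cam('scene')
def comps(mask,x0,x1,y0,y1):
    m=np.zeros(mask.shape,np.uint8); m[y0:y1,x0:x1]=mask[y0:y1,x0:x1]
    c,_=cv2.findContours(m,cv2.RETR_EXTERNAL,cv2.CHAIN_APPROX_NONE); return max(c,key=cv2.contourArea)
mx=im.max(2)
for nm,b,z in [('fork',(120,160,218,258),150),('shelf',(255,295,155,195),110)]:
    c=comps((mx<30),*b); r=cv2.minAreaRect(c); P=onz(C,*r[0],z)
    q=np.array([onz(C,*p,z)[:2] for p in cv2.boxPoints(r)]); e=np.diff(q,axis=0)
    print(nm,r,P,[(np.hypot(*k),np.degrees(np.arctan2(k[1],k[0]))) for k in e])
c=comps((mx<85),440,545,165,290); r=cv2.minAreaRect(c); q=np.array([onz(C,*p,12)[:2] for p in cv2.boxPoints(r)])
print('plate',r,onz(C,*r[0],12)); print([(np.hypot(*k),np.degrees(np.arctan2(k[1],k[0]))) for k in np.diff(q,axis=0)])
print('post tip',onz(C,508,242,102),onz(C,506,243,102))
for z in (0,):print('flask base',onz(C,580,330,z))
# flask cap by two rays
p1,d1=ray(C,618,332);p2,d2=ray(S,206,64);t=np.linalg.lstsq(np.c_[d1,-d2],p2-p1,rcond=None)[0];print('cap',p1+d1*t[0],p2+d2*t[1])
for (a,b) in [((153,178),(188,192))]: print('tips',onz(C,*a,140),onz(C,*b,140))
crop=[im[155:290,440:545],im[160:285,110:215]]
cv2.imwrite('pics/crop1.png',np.hstack([cv2.resize(cv2.convertScaleAbs(k,alpha=1.8),(400,480),interpolation=cv2.INTER_CUBIC) for k in crop]))
E
```

```text
fork ((139.90000915527344, 236.7000274658203), (17.441329956054688, 17.441329956054688), 26.56505012512207) [504.1 291.5 150. ] [(np.float64(23.05935432516034), np.float64(-25.095591671652855)), (np.float64(23.57025170630271), np.float64(-116.61939614635338)), (np.float64(23.0270771880325), np.float64(154.73967830123806))]
shelf ((275.3417663574219, 174.72247314453125), (16.187122344970703, 16.254850387573242), 28.300756454467773) [595.9 114.4 110. ] [(np.float64(23.258972974054515), np.float64(-27.7089598714964)), (np.float64(23.102670548882166), np.float64(-118.86787610083476)), (np.float64(23.226990653751802), np.float64(152.1422979200933))]
plate ((495.66217041015625, 228.0270233154297), (74.63713836669922, 94.85821533203125), 9.462322235107422) [ 530.5 -224.5   12. ]
[(np.float64(150.8775798957883), np.float64(-11.009905550337425)), (np.float64(117.61346311053951), np.float64(-99.87429865626787)), (np.float64(150.64465520083596), np.float64(168.24506666883687))]
post tip [ 499.7 -214.2  102. ] [ 498.3 -211.3  102. ]
flask base [ 371.  -354.2    0. ]
cap [ 374.4 -351.4  124.6] [ 373.7 -350.6  124.2]
tips [585.6 278.9 140. ] [566.1 230.8 140. ]
```

View pics/crop1.png

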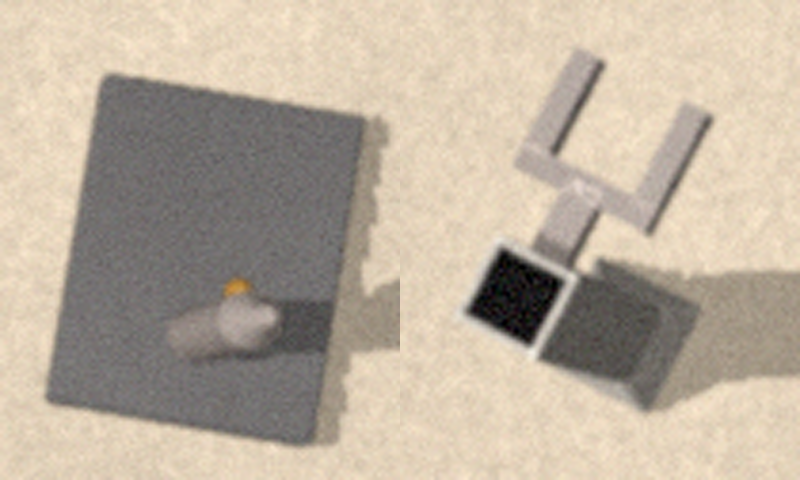

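```bash
python3 - <<'E'
from h import *
np.set_printoptions(precision=2,suppress=True)
C=cam('top')
q=np.array([onz(C,440+u/3.81,155+v/3.556,12)[:2] for u,v in [(104,74),(363,117),(315,443),(48,401)]])
print(q, [ (np.hypot(*k),np.degrees(np.arctan2(k[1],k[0]))) for k in (q[0]-q[3],q[1]-q[2],q[0]-q[1],q[3]-q[2])])
c=q.mean(0);a=np.radians(-10);print(c,c-35*np.array([np.cos(a),np.sin(a)]))
print('tip',onz(C,440+276/3.81,155+318/3.556,102),'button',onz(C,440+237/3.81,155+287/3.556,62))
t=[onz(C,110+u/3.81,160+v/3.84,140)[:2] for u,v in [(590-400,57),(698-400,109)]];m=(t[0]+t[1])/2;print(t,m,np.degrees(np.arctan2(*(m-[504.1,291.5])[::-1])),np.hypot(*(m-[504.1,291.5])))
o=robot.get_obs();R=np.array(o['tcp_rot']);print(np.degrees(np.arctan2(R[1,0],R[0,0])))
E
```

```text
[[ 613.94 -182.52]
 [ 594.09 -289.46]
 [ 449.55 -263.68]
 [ 468.38 -155.16]] [(np.float64(148.11035954692062), np.float64(-10.645410144734745)), (np.float64(146.82075999737617), np.float64(-10.11071387858341)), (np.float64(108.76467585483725), np.float64(79.48726701740546)), (np.float64(110.14540296586789), np.float64(80.1597838222683))]
[ 531.49 -222.7 ] [ 497.02 -216.63]
tip [ 496.2  -220.35  102.  ] button [ 512.93 -218.78   62.  ]
[array([589.95, 269.65]), array([571.06, 230.65])] [580.5  250.15] -28.423148069376822 86.87610306018608
-161.7367655255555
```

```bash
cat >> h.py <<'E'
def plan(pos,yaw,n):
    "n equal rows to TCP pos (mm), tool-x yaw (deg), tool kept pointing down"
    from scipy.spatial.transform import Rotation as Ro
    o=robot.get_obs(); R=np.array(o['tcp_rot']); p=np.array(o['ee_pos'])
    a=np.radians(yaw); G=np.array([[np.cos(a),0,-np.sin(a)],[np.sin(a),0,np.cos(a)],[0,-1,0]])
    w=Ro.from_matrix(R.T@G).as_rotvec(); d=np.array(pos)-p
    print('t',round(o['clock'],2),'p',p.round(1),'yaw',np.degrees(np.arctan2(R[1,0],R[0,0])).round(1),'tilt',np.degrees(w[[0,2]]).round(2),'F',np.round(o['wrist_force'],1),'w',round(o['width'],1))
    for i in range(n):
        Ri=R@Ro.from_rotvec(w*i/n).as_matrix()
        print(np.round(np.r_[Ri.T@d/n/800,w/n/(np.pi/2)],4).tolist())
E
python3 -c "
from h import *
plan([500,295,270],-26.5,20)"
```

```text
t 0.1 p [ 203.5 -616.7  191.7] yaw -161.7 tilt [ 0.04 -0.13] F [ 0.6  0.1 -1.2] w 95.0
[-0.0355, -0.0048, -0.0483, 0.0, -0.0751, -0.0001]
[-0.0409, -0.0048, -0.0438, 0.0, -0.0751, -0.0001]
[-0.0458, -0.0048, -0.0387, 0.0, -0.0751, -0.0001]
[-0.05, -0.0048, -0.033, 0.0, -0.0751, -0.0001]
[-0.0535, -0.0048, -0.0269, 0.0, -0.0751, -0.0001]
[-0.0563, -0.0048, -0.0204, 0.0, -0.0751, -0.0001]
[-0.0583, -0.0048, -0.0136, 0.0, -0.0751, -0.0001]
[-0.0595, -0.0048, -0.0067, 0.0, -0.0751, -0.0001]
[-0.0599, -0.0049, 0.0004, 0.0, -0.0751, -0.0001]
[-0.0595, -0.0049, 0.0074, 0.0, -0.0751, -0.0001]
[-0.0582, -0.0049, 0.0144, 0.0, -0.0751, -0.0001]
[-0.0561, -0.0049, 0.0211, 0.0, -0.0751, -0.0001]
[-0.0532, -0.0049, 0.0276, 0.0, -0.0751, -0.0001]
[-0.0496, -0.0049, 0.0337, 0.0, -0.0751, -0.0001]
[-0.0453, -0.0049, 0.0393, 0.0, -0.0751, -0.0001]
[-0.0403, -0.0049, 0.0443, 0.0, -0.0751, -0.0001]
[-0.0348, -0.0049, 0.0488, 0.0, -0.0751, -0.0001]
[-0.0288, -0.0049, 0.0525, 0.0, -0.0751, -0.0001]
[-0.0225, -0.0049, 0.0555, 0.0, -0.0751, -0.0001]
[-0.0158, -0.0049, 0.0578, 0.0, -0.0751, -0.0001]
```

Call:
arm_command:
  targets:
    - [-1, -0.0355, -0.01, -0.0483, 0, -0.075, 0]
    - [-1, -0.041, -0.01, -0.044, 0, -0.075, 0]
    - [-1, -0.046, -0.01, -0.039, 0, -0.075, 0]
    - [-1, -0.05, -0.01, -0.033, 0, -0.075, 0]
    - [-1, -0.0535, -0.01, -0.027, 0, -0.075, 0]
    - [-1, -0.056, -0.01, -0.02, 0, -0.075, 0]
    - [-1, -0.058, -0.01, -0.0136, 0, -0.075, 0]
    - [-1, -0.0595, -0.01, -0.0067, 0, -0.075, 0]
    - [-1, -0.06, -0.01, 0, 0, -0.075, 0]
    - [-1, -0.0595, -0.01, 0.0074, 0, -0.075, 0]

```text
clock: 1.35
ee_pos: [345.5, -144.9, 269.9]
tcp_rot: [[-0.042, -0.003, 0.999], [-0.999, 0.012, -0.042], [-0.012, -1.0, -0.003]]
wrist_force: [0.6, -0.2, 0.4]
width: 95.0
```

```bash
python3 -c "
from h import *
plan([498,294,270],-26.5,10)"
```

```text
t 1.35 p [ 345.5 -144.9  269.9] yaw -92.4 tilt [-0.21 -0.7 ] F [ 0.6 -0.2  0.4] w 95.0
[-0.0556, 0.0006, 0.0167, -0.0002, -0.0732, -0.0008]
[-0.0533, 0.0005, 0.023, -0.0002, -0.0732, -0.0008]
[-0.0503, 0.0004, 0.029, -0.0002, -0.0732, -0.0008]
[-0.0467, 0.0004, 0.0346, -0.0002, -0.0732, -0.0008]
[-0.0424, 0.0003, 0.0397, -0.0002, -0.0732, -0.0008]
[-0.0376, 0.0002, 0.0443, -0.0002, -0.0732, -0.0008]
[-0.0322, 0.0002, 0.0483, -0.0002, -0.0732, -0.0008]
[-0.0265, 0.0001, 0.0517, -0.0002, -0.0732, -0.0008]
[-0.0204, 0.0001, 0.0544, -0.0002, -0.0732, -0.0008]
[-0.014, 0.0, 0.0564, -0.0002, -0.0732, -0.0008]
```

Call:
arm_command:
  targets:
    - [-1, -0.0556, 0, 0.0167, 0, -0.073, -0.001]
    - [-1, -0.053, 0, 0.023, 0, -0.073, -0.001]
    - [-1, -0.05, 0, 0.029, 0, -0.073, -0.001]
    - [-1, -0.0467, 0, 0.0346, 0, -0.073, -0.001]
    - [-1, -0.0424, 0, 0.04, 0, -0.073, -0.001]
    - [-1, -0.0376, 0, 0.044, 0, -0.073, -0.001]
    - [-1, -0.032, 0, 0.048, 0, -0.073, -0.001]
    - [-1, -0.0265, 0, 0.0517, 0, -0.073, -0.001]
    - [-1, -0.02, 0, 0.0544, 0, -0.073, 0]
    - [-1, -0.014, 0, 0.0564, 0, -0.073, 0]

```text
clock: 2.6
ee_pos: [491.3, 311.4, 268.9]
tcp_rot: [[0.911, 0.003, 0.412], [-0.412, -0.003, 0.911], [0.004, -1.0, -0.001]]
wrist_force: [-0.5, -0.0, 0.7]
width: 95.3
```

```bash
python3 -c "
from h import *
o,im=snap('wrist','w1'); C=cam('wrist',o)
print(proj(C,[504,291.5,150]),proj(C,[504,291.5,0]))
plan([504,291.5,96],-26.5,10)"
```

```text
[304.79852347 252.87755951] [309.91006371 216.18088656]
t 2.65 p [491.9 315.7 267.9] yaw -24.0 tilt [-0.08  0.1 ] F [-1.   0.7 -0.2] w 95.4
[0.0026, 0.0215, -0.0022, -0.0001, 0.0027, 0.0001]
[0.0026, 0.0215, -0.0022, -0.0001, 0.0027, 0.0001]
[0.0026, 0.0215, -0.0021, -0.0001, 0.0027, 0.0001]
[0.0026, 0.0215, -0.0021, -0.0001, 0.0027, 0.0001]
[0.0026, 0.0215, -0.0021, -0.0001, 0.0027, 0.0001]
[0.0026, 0.0215, -0.0021, -0.0001, 0.0027, 0.0001]
[0.0027, 0.0215, -0.0021, -0.0001, 0.0027, 0.0001]
[0.0027, 0.0215, -0.0021, -0.0001, 0.0027, 0.0001]
[0.0027, 0.0215, -0.0021, -0.0001, 0.0027, 0.0001]
[0.0027, 0.0215, -0.002, -0.0001, 0.0027, 0.0001]
```

View pics/w1.png

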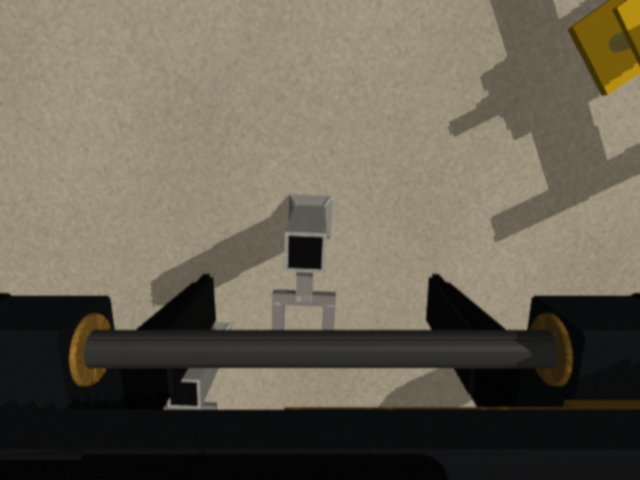

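The cap shows at (305,252), against a predicted (304.8,252.9), and the fork looks nearly square with the tool. I'll centre and take one settled yaw reading.

Call:
arm_command:
  targets:
    - [-1, 0.0085, 0, -0.007, 0, 0.005, 0]
    - [-1, 0.0085, 0, -0.007, 0, 0.005, 0]
    - [-1, 0.0085, 0.01, -0.007, 0, 0, 0]
    - [-1, 0, 0.01, 0, 0, 0, 0]
    - [-1, 0, 0.01, 0, 0, 0, 0]
    - [-1, 0, 0.01, 0, 0, 0, 0]
    - [-1, 0, 0.01, 0, 0, 0, 0]
    - [-1, 0, 0, 0, 0, 0, 0]
    - [-1, 0, 0, 0, 0, 0, 0]
    - [-1, 0, 0, 0, 0, 0, 0]

```text
clock: 3.9
ee_pos: [503.1, 287.4, 223.6]
tcp_rot: [[0.905, -0.0, 0.426], [-0.426, -0.002, 0.905], [0.0, -1.0, -0.002]]
wrist_force: [0.3, 0.3, 0.0]
width: 95.1
```

```bash
python3 - <<'E'
from h import *
o,im=snap('wrist','w2'); C=cam('wrist',o)
u,v=proj(C,[504,291.5,150]).astype(int)
m=np.zeros(im.shape[:2],np.uint8); m[v-30:v+30,u-30:u+30]=(im.max(2)<30)[v-30:v+30,u-30:u+30]
n,l,s,c=cv2.connectedComponentsWithStats(m); k=l[v,u]; print(u,v,s[k])
cn=max(cv2.findContours((l==k).astype(np.uint8),cv2.RETR_EXTERNAL,cv2.CHAIN_APPROX_NONE)[0],key=cv2.contourArea)
r=cv2.minAreaRect(cn); q=np.array([onz(C,*p,150)[:2] for p in cv2.boxPoints(r)])
print(onz(C,*c[k],150),[(np.hypot(*e).round(1),np.degrees(np.arctan2(e[1],e[0])).round(1)) for e in np.diff(q,axis=0)])
plan([504,291.5,96],-26,6)
E
```

```text
327 242 [ 308  224   39   37 1329]
[503.33434769 291.63708611 150.        ] [(np.float64(24.7), np.float64(152.6)), (np.float64(24.7), np.float64(62.9)), (np.float64(24.7), np.float64(-26.1))]
t 3.95 p [503.1 287.5 223.7] yaw -25.2 tilt [0.08 0.03] F [-0.1 -0.2  0.2] w 95.1
[-0.0002, 0.0266, 0.0009, 0.0001, 0.0014, 0.0001]
[-0.0002, 0.0266, 0.0009, 0.0001, 0.0014, 0.0001]
[-0.0002, 0.0266, 0.0009, 0.0001, 0.0014, 0.0001]
[-0.0002, 0.0266, 0.0009, 0.0001, 0.0014, 0.0001]
[-0.0002, 0.0266, 0.0008, 0.0001, 0.0014, 0.0001]
[-0.0002, 0.0266, 0.0008, 0.0001, 0.0014, 0.0001]
```

View pics/w2.png

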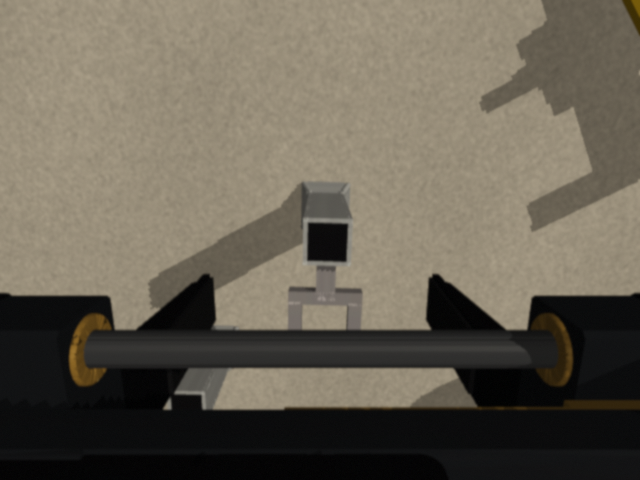

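Call:
arm_command:
  targets:
    - [-1, 0, 0.025, 0.0015, 0, 0.004, 0]
    - [-1, 0, 0.025, 0.0015, 0, 0.004, 0]
    - [-1, 0, 0.025, 0.0015, 0, 0.004, 0]
    - [-1, 0, 0.025, 0, 0, 0.002, 0]
    - [-1, 0, 0.025, 0, 0, 0, 0]
    - [-1, 0, 0.018, 0, 0, 0, 0]
    - [-1, 0, 0.01, 0, 0, 0, 0]
    - [-1, 0, 0.005, 0, 0, 0, 0]
    - [-1, 0, 0, 0, 0, 0, 0]
    - [-1, 0, 0, 0, 0, 0, 0]

```text
clock: 5.2
ee_pos: [504.3, 290.5, 87.5]
tcp_rot: [[0.894, -0.001, 0.448], [-0.448, -0.002, 0.894], [-0.0, -1.0, -0.002]]
wrist_force: [-0.2, 0.7, -0.8]
width: 95.1
```

```bash
python3 -c "
from h import *
plan([503.5,291.6,96],-26.5,1)"
```

```text
t 5.2 p [504.3 290.5  87.5] yaw -26.6 tilt [ 0.14 -0.02] F [-0.2  0.7 -0.8] w 95.1
[-0.0015, -0.0106, 0.0007, 0.0016, -0.0009, -0.0002]
```

Raise 8.5 mm, then close.

Call:
arm_command:
  targets:
    - [-1, -0.001, -0.0065, 0.0007, 0, 0, 0]
    - [-1, 0, -0.004, 0, 0, 0, 0]
    - [0.2, 0, 0, 0, 0, 0, 0]
    - [0.6, 0, 0, 0, 0, 0, 0]
    - [1, 0, 0, 0, 0, 0, 0]
    - [1, 0, 0, 0, 0, 0, 0]
    - [1, 0, 0, 0, 0, 0, 0]
    - [1, 0, 0, 0, 0, 0, 0]
    - [1, 0, 0, 0, 0, 0, 0]
    - [1, 0, 0, 0, 0, 0, 0]
  squeeze: 40

```text
clock: 6.45
ee_pos: [504.7, 291.9, 98.1]
tcp_rot: [[0.894, 0.001, 0.447], [-0.447, -0.001, 0.894], [0.001, -1.0, -0.0]]
wrist_force: [-1.0, 0.2, -0.2]
width: 32.5
```

```bash
python3 -c "
from h import *
plan([504,291,96],-26.5,1)"
```

```text
t 6.45 p [504.7 291.9  98.1] yaw -26.6 tilt [0.01 0.08] F [-1.   0.2 -0.2] w 32.5
[-0.0003, 0.0026, -0.0014, 0.0001, -0.0009, 0.0009]
```

Call:
arm_command:
  targets:
    - [1, 0, -0.02, 0, 0, 0, 0]
    - [1, 0, -0.035, 0, 0, 0, 0]
    - [1, 0, -0.04, 0, 0, 0, 0]
    - [1, 0, -0.04, 0, 0, 0, 0]
    - [1, 0, -0.035, 0, 0, 0, 0]
    - [1, 0.01, -0.02, -0.02, 0, 0, 0]
    - [1, 0.02, 0, -0.04, 0, 0, 0]
    - [1, 0.0224, 0, -0.0447, 0, 0, 0]
    - [1, 0.0224, 0, -0.0447, 0, 0, 0]
    - [1, 0.0224, 0, -0.0447, 0, 0, 0]

```text
clock: 7.7
ee_pos: [501.0, 110.3, 256.2]
tcp_rot: [[0.896, -0.005, 0.444], [-0.444, -0.006, 0.896], [-0.002, -1.0, -0.008]]
wrist_force: [0.7, -0.8, -3.1]
width: 32.6
```

```bash
python3 -c "
from h import *
plan([497,-215,255],-10.3,9)"
```

```text
t 7.7 p [501.  110.3 256.2] yaw -26.3 tilt [ 0.43 -0.17] F [ 0.7 -0.8 -3.1] w 32.6
[0.0196, 0.0005, -0.0407, 0.0005, -0.0198, -0.0002]
[0.0183, 0.0004, -0.0413, 0.0005, -0.0198, -0.0002]
[0.017, 0.0004, -0.0419, 0.0005, -0.0198, -0.0002]
[0.0157, 0.0004, -0.0424, 0.0005, -0.0198, -0.0002]
[0.0143, 0.0003, -0.0428, 0.0005, -0.0198, -0.0002]
[0.013, 0.0003, -0.0433, 0.0005, -0.0198, -0.0002]
[0.0117, 0.0003, -0.0437, 0.0005, -0.0198, -0.0002]
[0.0103, 0.0002, -0.044, 0.0005, -0.0198, -0.0002]
[0.0089, 0.0002, -0.0443, 0.0005, -0.0198, -0.0002]
```

Call:
arm_command:
  targets:
    - [1, 0.0196, 0, -0.0407, 0, -0.02, 0]
    - [1, 0.018, 0, -0.041, 0, -0.02, 0]
    - [1, 0.017, 0, -0.042, 0, -0.02, 0]
    - [1, 0.0157, 0, -0.0424, 0, -0.02, 0]
    - [1, 0.0143, 0, -0.043, 0, -0.02, 0]
    - [1, 0.013, 0, -0.043, 0, -0.02, 0]
    - [1, 0.0117, 0, -0.0437, 0, -0.02, 0]
    - [1, 0.009, 0, -0.036, 0, -0.02, 0]
    - [1, 0.004, 0, -0.02, 0, -0.02, 0]
    - [1, 0, 0, 0, 0, 0, 0]

```text
clock: 8.95
ee_pos: [485.7, -208.1, 254.5]
tcp_rot: [[0.984, -0.018, 0.178], [-0.178, -0.007, 0.984], [-0.016, -1.0, -0.01]]
wrist_force: [-0.4, -0.7, -2.9]
width: 32.8
```

```bash
python3 -c "
from h import *
plan([496.6,-218,255],-10.3,1)
o,im=snap('wrist','w3');snap('scene','s3');snap('top','t3')
C=cam('wrist',o);print(proj(C,[496.6,-218,102]))
a=cv2.imread('pics/s3.png')[60:240,120:300];a=cv2.convertScaleAbs(cv2.resize(a,(400,400),interpolation=2),alpha=1.6)
b=cv2.resize(cv2.imread('pics/w3.png'),(400,300));b=np.vstack([b,np.zeros((100,400,3),np.uint8)])
cv2.imwrite('pics/m3.png',np.hstack([a,b]))
"
```

```text
t 8.95 p [ 485.7 -208.1  254.5] yaw -10.3 tilt [ 0.59 -0.92] F [-0.4 -0.7 -2.9] w 32.8
[0.0156, -0.0007, -0.0098, 0.0066, 0.0004, -0.0103]
[313.77107011 237.43918926]
```

View pics/m3.png

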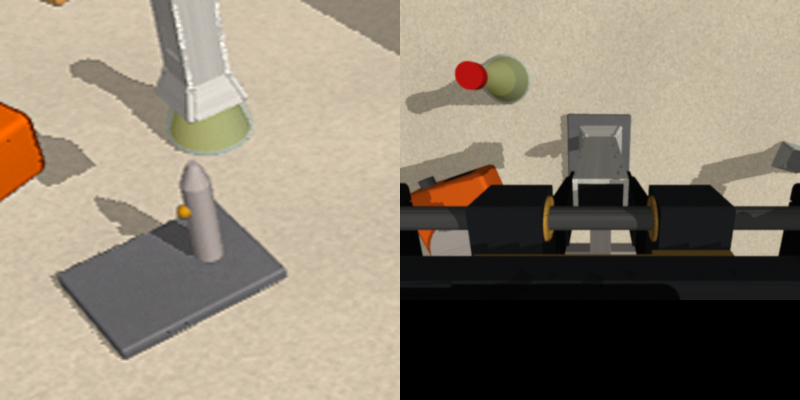

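Scene view: post tip at crop (193,163), button on its left, foot hanging above. I'll cross-check the post with this second view.

```bash
python3 - <<'E'
from h import *
np.set_printoptions(precision=1,suppress=True)
S=cam('scene');C=cam('top')
f=lambda u,v:(120+u*.45,60+v*.45)
def tri(a,b):
    p1,d1=ray(C,*a);p2,d2=ray(S,*b);t=np.linalg.lstsq(np.c_[d1,-d2],p2-p1,rcond=None)[0];return p1+d1*t[0],p2+d2*t[1]
print('tip',tri((512.4,244.4),f(193,164)), 'scene ray @100',onz(S,*f(193,164),101))
# post silhouette axis at mid height: 
print('plate corners scene',[onz(S,*f(*p),12)[:2] for p in [(126,352),(285,267),(60,276)]])
print('reproj model post',[(proj(S,[x,y,z])-[120,60])/.45 for x,y,z in [(496.6,-218,102),(496.6,-218,12)]])
im=cv2.imread('pics/s3.png')
print('fork foot est in scene', (proj(S,[485.7,-208.1,156])-[120,60])/.45)
# silhouette of post rows
h=cv2.imread('pics/s3.png').astype(int)
for v in (150,158,165): print(v,h[v,190:235].max(1).tolist())
E
```

```text
tip (array([ 496.5, -221.3,   99. ]), array([ 494.4, -219. ,   98. ])) scene ray @100 [ 496.7 -215.7  101. ]
plate corners scene [array([ 613.9, -180.1]), array([ 469.4, -156.4]), array([ 594.8, -284.9])]
reproj model post [array([190.9, 161.6]), array([208.3, 250.5])]
fork foot est in scene [199.6  99.4]
150 [128, 127, 127, 126, 129, 130, 129, 128, 127, 129, 132, 138, 96, 54, 66, 78, 84, 91, 95, 102, 106, 106, 108, 107, 102, 91, 76, 109, 132, 133, 132, 131, 131, 128, 127, 127, 130, 131, 132, 133, 132, 130, 131, 131, 129]
158 [123, 129, 132, 133, 135, 132, 130, 133, 114, 85, 65, 55, 59, 57, 53, 61, 71, 79, 86, 92, 98, 102, 108, 109, 107, 105, 100, 83, 65, 64, 65, 64, 64, 62, 60, 108, 131, 129, 131, 130, 130, 132, 131, 130, 132]
165 [44, 43, 44, 44, 45, 43, 45, 44, 43, 43, 44, 44, 44, 43, 43, 52, 60, 67, 78, 86, 90, 96, 103, 108, 108, 108, 107, 102, 93, 72, 62, 64, 64, 65, 64, 66, 66, 65, 66, 65, 64, 59, 86, 121, 132]
```

Call:
arm_command:
  targets:
    - [1, 0.005, 0, -0.004, 0.002, 0, -0.003]
    - [1, 0.005, 0, -0.004, 0.002, 0, -0.003]
    - [1, 0.004, 0, -0.003, 0.002, 0, -0.003]
    - [1, 0.002, 0.005, -0.001, 0, 0, -0.001]
    - [1, 0, 0.005, 0, 0, 0, 0]
    - [1, 0, 0.005, 0, 0, 0, 0]
    - [1, 0, 0.005, 0, 0, 0, 0]
    - [1, 0, 0, 0, 0, 0, 0]
    - [1, 0, 0, 0, 0, 0, 0]
    - [1, 0, 0, 0, 0, 0, 0]

```text
clock: 10.35
ee_pos: [498.2, -216.8, 237.3]
tcp_rot: [[0.985, 0.001, 0.173], [-0.173, 0.0, 0.985], [0.001, -1.0, 0.001]]
wrist_force: [-0.7, -0.7, -2.6]
width: 33.1
```

```bash
python3 -c "
from h import *
for i in range(2): plan([497.5,-217.5,225],-10.3,1); snap('scene','s4')
"
```

```text
t 10.35 p [ 498.2 -216.8  237.3] yaw -10.0 tilt [-0.03  0.04] F [-0.7 -0.7 -2.6] w 33.1
[-0.0007, 0.0153, -0.001, -0.0004, 0.0038, 0.0005]
t 10.4 p [ 498.2 -216.9  237.3] yaw -10.0 tilt [-0.03  0.05] F [ 0.1 -0.  -2.7] w 32.9
[-0.0008, 0.0154, -0.001, -0.0003, 0.0038, 0.0006]
```

Call:
arm_command:
  targets:
    - [1, 0, 0.008, 0, 0, 0, 0]
    - [1, 0, 0.01, 0, 0, 0, 0]
    - [1, 0, 0.008, 0, 0, 0, 0]
    - [1, 0, 0.006, 0, 0, 0, 0]
    - [1, 0, 0, 0, 0, 0, 0]
    - [1, 0, 0, 0, 0, 0, 0]
    - [1, 0, 0, 0, 0, 0, 0]
    - [1, 0, 0, 0, 0, 0, 0]
    - [1, 0, 0, 0, 0, 0, 0]
    - [1, 0, 0, 0, 0, 0, 0]

```text
clock: 11.7
ee_pos: [498.4, -216.9, 210.2]
tcp_rot: [[0.985, 0.001, 0.173], [-0.173, 0.0, 0.985], [0.001, -1.0, 0.0]]
wrist_force: [-0.3, -0.2, -3.6]
width: 32.7
```

```bash
python3 -c "
from h import *
plan([497.5,-217.5,225],-10.3,1)
S=cam('scene');C=cam('top')
snap('scene','s5');snap('top','t5')
a=cv2.imread('pics/s5.png')[70:220,140:290];b=cv2.imread('pics/t5.png')[165:315,420:570]
cv2.imwrite('pics/m5.png',np.hstack([cv2.convertScaleAbs(cv2.resize(k,(400,400),interpolation=2),alpha=1.6) for k in (a,b)]))
"
```

```text
t 11.7 p [ 498.4 -216.9  210.2] yaw -10.0 tilt [-0.02  0.08] F [-0.3 -0.2 -3.6] w 32.7
[-0.0009, -0.0185, -0.0009, -0.0002, 0.0038, 0.0009]
```

View pics/m5.png

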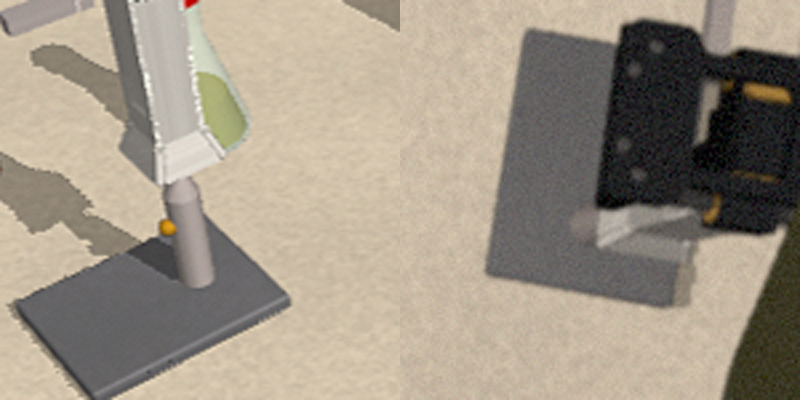

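Call:
arm_command:
  targets:
    - [1, -0.0005, 0.006, -0.0005, 0, 0.002, 0]
    - [1, 0, 0.006, 0, 0, 0, 0]
    - [1, 0, 0.006, 0, 0, 0, 0]
    - [1, 0, 0.006, 0, 0, 0, 0]
    - [1, 0, 0.006, 0, 0, 0, 0]
    - [1, 0, 0.006, 0, 0, 0, 0]
    - [1, 0, 0.005, 0, 0, 0, 0]
    - [1, 0, 0.005, 0, 0, 0, 0]
    - [1, 0, 0.003, 0, 0, 0, 0]
    - [1, 0, 0, 0, 0, 0, 0]

```text
clock: 13.05
ee_pos: [497.6, -217.1, 167.4]
tcp_rot: [[0.984, 0.0, 0.176], [-0.176, 0.001, 0.984], [0.0, -1.0, 0.001]]
wrist_force: [0.3, 0.6, -2.7]
width: 32.3
```

```bash
python3 -c "
from h import *
plan([497.5,-217.5,164],-10.3,1); print(robot.get_obs()['moment'])
"
```

```text
t 13.05 p [ 497.6 -217.1  167.4] yaw -10.2 tilt [-0.04  0.01] F [ 0.3  0.6 -2.7] w 32.3
[0.0, 0.0043, -0.0005, -0.0005, 0.0016, 0.0001]
[ 0.08864417 -0.14819254 -0.00746145]
```

Call:
arm_command:
  targets:
    - [1, 0, 0.003, 0, 0, 0, 0]
    - [1, 0, 0.003, 0, 0, 0, 0]
    - [1, 0, 0.003, 0, 0, 0, 0]
    - [1, 0, 0.003, 0, 0, 0, 0]
    - [1, 0, 0.003, 0, 0, 0, 0]
    - [1, 0, 0, 0, 0, 0, 0]
    - [1, 0, 0, 0, 0, 0, 0]
    - [1, 0, 0, 0, 0, 0, 0]
    - [1, 0, 0, 0, 0, 0, 0]
    - [1, 0, 0, 0, 0, 0, 0]

```text
clock: 14.3
ee_pos: [498.5, -217.2, 155.5]
tcp_rot: [[0.984, 0.003, 0.176], [-0.176, 0.0, 0.984], [0.003, -1.0, 0.001]]
wrist_force: [0.8, 0.1, -2.4]
width: 32.7
```

Call:
arm_command:
  targets:
    - [1, 0, 0.003, 0, 0, 0, 0]
    - [1, 0, 0.003, 0, 0, 0, 0]
    - [1, 0, 0.003, 0, 0, 0, 0]
    - [1, 0, 0.003, 0, 0, 0, 0]
    - [1, 0, 0.003, 0, 0, 0, 0]
    - [1, 0, 0.003, 0, 0, 0, 0]
    - [1, 0, 0.003, 0, 0, 0, 0]
    - [1, 0, 0.003, 0, 0, 0, 0]
    - [1, 0, 0.003, 0, 0, 0, 0]
    - [1, 0, 0, 0, 0, 0, 0]

```text
clock: 15.55
ee_pos: [499.8, -217.5, 134.6]
tcp_rot: [[0.984, 0.006, 0.176], [-0.176, -0.001, 0.984], [0.006, -1.0, 0.0]]
wrist_force: [1.4, 0.4, -0.2]
width: 32.9
```

Call:
arm_command:
  targets:
    - [1, 0, 0.003, 0, 0, 0, 0]
    - [1, 0, 0.003, 0, 0, 0, 0]
    - [1, 0, 0.003, 0, 0, 0, 0]
    - [1, 0, 0.003, 0, 0, 0, 0]
    - [1, 0, 0.003, 0, 0, 0, 0]
    - [1, 0, 0.003, 0, 0, 0, 0]
    - [1, 0, 0.003, 0, 0, 0, 0]
    - [1, 0, 0.003, 0, 0, 0, 0]
    - [1, 0, 0.003, 0, 0, 0, 0]
    - [1, 0, 0.003, 0, 0, 0, 0]

```text
clock: 16.8
ee_pos: [499.2, -217.4, 109.9]
tcp_rot: [[0.984, 0.003, 0.176], [-0.176, 0.0, 0.984], [0.003, -1.0, 0.001]]
wrist_force: [-4.9, 2.7, 18.1]
width: 32.7
```

```bash
python3 -c "
from h import *
plan([498,-217.5,109],-10.3,1)
snap('scene','s6')
a=cv2.imread('pics/s6.png')[70:220,140:290]
cv2.imwrite('pics/m6.png',cv2.convertScaleAbs(cv2.resize(a,(450,450),interpolation=2),alpha=1.6))
"
```

```text
t 16.8 p [ 499.2 -217.4  109.9] yaw -10.2 tilt [-0.04  0.19] F [-4.9  2.7 18.1] w 32.7
[-0.0015, 0.0011, -0.0003, -0.0004, 0.0016, 0.0021]
```

View pics/m6.png

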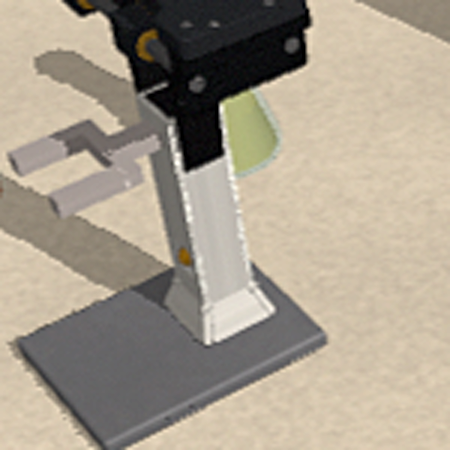

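The foot is on the plate at the expected height (110 - 98 = 12 mm) with 18 N of contact, and the brass button shows in the hole at crop (186,256). Releasing.

Call:
arm_command:
  targets:
    - [0.6, 0, -0.001, 0, 0, 0, 0]
    - [0, 0, 0, 0, 0, 0, 0]
    - [-1, 0, 0, 0, 0, 0, 0]
    - [-1, 0, 0, 0, 0, 0, 0]
    - [-1, 0, 0, 0, 0, 0, 0]
    - [-1, 0, 0, 0, 0, 0, 0]
    - [-1, 0, 0, 0, 0, 0, 0]
    - [-1, 0, 0, 0, 0, 0, 0]
    - [-1, 0, 0, 0, 0, 0, 0]
    - [-1, 0, 0, 0, 0, 0, 0]

```text
clock: 18.1
ee_pos: [499.6, -218.1, 111.2]
tcp_rot: [[0.984, 0.004, 0.176], [-0.176, -0.002, 0.984], [0.005, -1.0, -0.001]]
wrist_force: [0.2, 0.4, -0.7]
width: 95.3
```

Call:
arm_command:
  targets:
    - [-1, 0, -0.01, 0, 0, 0, 0]
    - [-1, 0, -0.02, 0, 0, 0, 0]
    - [-1, 0, -0.03, 0, 0, 0, 0]
    - [-1, 0, -0.03, 0, 0, 0, 0]
    - [-1, 0, -0.03, 0, 0, 0, 0]
    - [-1, 0, -0.03, 0, 0, 0, 0]
    - [-1, -0.02, -0.03, 0, 0, 0, 0]
    - [-1, -0.04, -0.02, 0, 0, 0, 0]
    - [-1, -0.03, 0, 0, 0, 0, 0]
    - [-1, 0, 0, 0, 0, 0, 0]

```text
clock: 19.35
ee_pos: [428.0, -205.7, 289.3]
tcp_rot: [[0.984, 0.017, 0.176], [-0.176, -0.009, 0.984], [0.018, -1.0, -0.006]]
wrist_force: [0.3, 0.5, -0.1]
width: 95.3
```

```bash
python3 -c "
from h import *
plan([498,-217.5,300],-10.3,1)
snap('scene','s7');snap('top','t7')
a=cv2.imread('pics/s7.png')[40:360,130:530];b=cv2.imread('pics/s7.png')[70:220,140:290]
cv2.imwrite('pics/m7.png',np.hstack([cv2.convertScaleAbs(cv2.resize(k,s,interpolation=2),alpha=1.6) for k,s in ((a,(400,320)),(b,(320,320)))]))
d=cv2.absdiff(cv2.imread('pics/t0.png') if 0 else cv2.imread('pics/top0.png'),cv2.imread('pics/t7.png'));print('shelf area diff',d[115:215,255:325].mean())
"
```

```text
t 19.35 p [ 428.  -205.7  289.3] yaw -10.1 tilt [0.34 1.03] F [ 0.3  0.5 -0.1] w 95.3
[0.0889, -0.0118, 0.0008, 0.0038, 0.0019, 0.0115]
shelf area diff 4.739190476190476
```

View pics/m7.png

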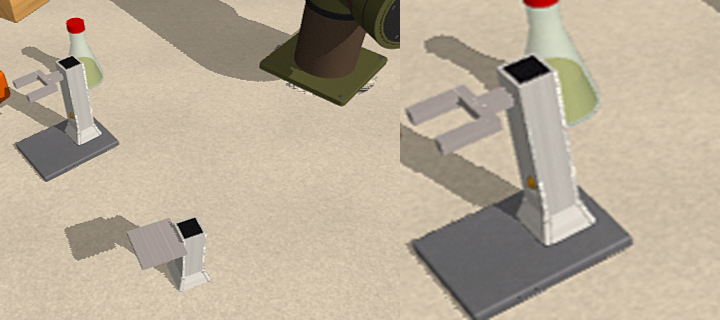

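The sleeve stands upright on the post with the button out through the hole at crop (531,182). The shelf sleeve is still in place and the gripper is clear.

```bash
python3 -c "
from plant import robot
print(robot.close_job())"
```

```text
the job is handed in; nothing more can be done
None
```

The forked sleeve is on the post with its foot down on the stand's plate, and I handed the job in at about 19.5 s of the 43 s allowed. No verdict was reported.

**What I did:** I found the sleeve with the top camera, corrected its yaw with the wrist camera, and gripped it on its plain sides at 40 N. I carried it past the shelf sleeve with the foot raised clear of it. I then turned it to the stand's yaw of about -10° and lowered it straight down until it met the plate. After that I opened the gripper and backed away.

**Last checks:**
- **Foot height:** the tool stopped at 110 mm with 18 N of contact. That puts the foot at about 12 mm, level with the top of the plate.
- **Button and posture:** the final pictures show the sleeve upright, the fork on the button's side and the brass button visible through the hole.
- **Shelf sleeve:** by eye it stands upright in the same place. I compared its area of the top view with the first picture and the difference was small (mean 4.7 of 255 grey levels), but I did not measure its position again.
- **Robot:** it is clear of everything, with the wrist force near zero.

**Not measured directly:** I could not read the button's value while the sleeve slid down. That it was pressed flush is inferred from the sleeve passing over it and from the tool moving about 2 mm sideways. No check failed or disagreed.

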